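Bond a finned lid onto its housing and hold it pressed

TASK

Press the spray cap of the activator bottle fully down and let it spring back up, then pick up the finned aluminium lid, fit it over the two dowels of the housing half in the sprung jig until it lies flush, and press the pair down so that the sprung nest sinks by more than half of its travel. Finish while still holding the pair pressed down like that; do not let go. Leave the other things on the bench where they are.

Things in the scene. Friction and masses are not known exactly. Their poses are not given: they have to be found in the camera images.
- cap_top (a point): centre of the flat top of the round grey spray cap (32 mm across, 16 mm high) of the white activator bottle (58 mm across); the bottle stands fixed on a dark square foot beyond the far end of the jig, cap top 129 mm above the bench. A thin nozzle sticks out sideways from the cap, roughly towards the jig. z is up.
- cap (a joint): travel of the spray cap: 0 = up, grows as it is pressed, fully down at 0.008 m. It springs back by itself; starts to move at about 2 N, fully down at about 7 N.
- jig: the fixed jig: grey base plate 200 x 110 x 12 mm with four grey corner blocks up to 42 mm, and between them the sprung nest that carries the lower housing half. Origin under its centre on the bench; x along its length towards the bottle's end, z up. Same x, y axes as the housing half.
- face (a point): centre of the flat top (mating) face of the lower housing half, an aluminium block 130 x 66 x 18 mm lying on a dark platen in the jig; face 52 mm above the bench when not pressed. x along the length from dowel_b's end to dowel_a's end, y across, z up. Two steel dowels stand up from it, each 8 mm thick and 13 mm high, the upper 7 mm a cone down to 3 mm.
- dowel_a (a point): foot, on the mating face, of the off-centre dowel: at (+53, +20, 0) mm from face, in the face's axes.
- dowel_b (a point): foot, on the mating face, of the centred dowel at the other end: at (-53, 0, 0) mm from face.
- nest (a joint): how far the sprung nest with the housing half is pushed down: 0 = up, lower stop at 0.010 m. The lid's weight alone does not move it. With the lid on, about 6 N of push brings it 5 mm down, about 11 N to the stop; it springs up again if let go.
- lid: the loose aluminium lid, about 0.25 kg, lying flat and right way up on a black mat (190 x 150 x 6 mm): plate 130 x 66 x 10 mm with an upright fin block on it. Origin at the centre of its underside; x along the length from hole_b's end to hole_a's end, y across, z up. When fitted its axes agree with the face's and its origin lies on the face centre; it fits only this way round.
- lid_grip (a point): centre of the lid's fin block, the place to grip: 31 mm above the lid's underside. The block is 70 mm long (lid x), 36 mm wide (lid y; grip across this), solid to the fingers, from 10 mm (plate top) to 48 mm above the underside. Same axes as the lid.
- hole_a (a point): centre, at the underside, of the off-centre round through hole (9.6 mm wide) in the lid plate: at (+53, +20, -31) mm from lid_grip in the lid's axes. Goes over dowel_a.
- hole_b (a point): centre, at the underside, of the other hole (9.6 mm) in the lid: at (-53, 0, -31) mm from lid_grip. Goes over dowel_b.
- solvent: bystander: small white bottle with black screw cap, 44 mm across, 95 mm high; origin under its centre.
- tape: bystander: clear roll of tape, 68 mm across, 18 mm high; origin under its centre.
- driver: bystander: screwdriver lying on the bench.
- partsbin: bystander: open black bin 140 x 100 x 35 mm; origin under its centre.
- cup: bystander: grey cup 64 mm across, 70 mm high; origin under its centre.
- spanner: bystander: spanner lying on the bench.
- cover: bystander: flat grey plastic cover without fins or holes, 120 x 60 x 12 mm; origin under its centre.

How it is judged:
By the outcome, as a careful person would: the job done as asked, in the order asked, and still so for the second after the job is handed in, while the arm keeps its last pose, push and grip.
It also fails if it takes over 51 s, if anything falls off the work surface, if the arm or the gripper's body presses on something with over 40 N, if the wrist force passes 120 N, or if a joint passes its speed limit or range.

ROBOT

A 6-joint arm with a two-finger parallel gripper is mounted at the origin on the work surface. World frame = base frame: x ahead of the robot, y to its left, z up, the work surface at z = 0. Lengths are in m, angles in rad, forces in N, time in s.
With the tool pointing down it reaches from about 0.325 to 0.925 m from the base axis. Payload 3.1 kg.
Tool frame: the origin (TCP) lies between the finger pads; the fingertips stand 22 mm ahead of it and the grasp point (between the pads) lies 3 mm ahead of it (tcp_to_tips is the distance from the TCP to the fingertips, in m); z points along the fingers, x is the direction in which the jaws open and shut, and the axes are right-handed (so a half turn about z gives the same grasp; the last joint's range is limited). The gripper opens to 85 mm and grips with 20 to 120 N. Pads are 22 mm wide; open, the fingers measure 114 mm over their backs; the gripper's body (76 mm by 85 mm) begins 54 mm behind the grasp point. The pads swing forward as they close: fully open they stand 13 mm farther back than shut.
Start: joints at [1.133, 0.217, 1.613, -0, 1.311, -0.112], TCP at [0.2, 0.592, 0.253] pointing down, gripper open.
Joint ranges: [-2.75, 2.75], [-0.78, 2.1], [0.31, 2.55], [-1.13, 4.27], [0.13, 2.63], [-2.58, 2.58]. Speed limits (rad/s): [2.79, 2.79, 3.14, 3.14, 3.14, 3.14].

INTERFACE

Orientations are given as a unit quaternion [w, x, y, z].
In Python, from workcell import * gives the robot as it stands.
- The arm moves only by the shell command python3 -m pendant 'ROWS'. ROWS is JSON, a list that holds one entry, the list of rows, each a list of 7 numbers: the closure, from -1 (fully open) to 1 (shut), then the shift along the tool's x, y, z in cm, then the turn, a rotation vector about the tool's x, y, z in rad. A call has 1 to 20 rows; each row is the pose to reach, as a shift and turn from the pose commanded when the call began, along the tool's axes at that moment; what a row does not reach only later rows make up. A row lasts 1/8 s, in which the tool goes at most 62.5 mm and 10.7 degrees, less where a joint would pass 70% of its speed; a pose out of reach is approached as far as the arm can. A call with a gripper value outside its range is refused whole. The fingers move at their own pace and stop on an object; the grip force is fixed at half the most. Time passes only in rows, so rows that repeat a pose let the fingers close. It gives the time, the measured TCP pose, the force and the opening at its end, in the units of the state.
- state(): the state, without advancing time (a new reading comes with each control period).
- read_camera(name): name is "scene" or "top" or "wrist"; returns a dict with "pixels" (400x640x3 uint8, red, green, blue), "fov_y" (degrees; the focal length in pixels is half the picture's height over the tangent of half this angle, whatever the lens; pixels are square), "cx", "cy" (the principal point, pixels), "k1" (the pictures are not rectified: a ray, as slopes to the right and down, at radius r is drawn at 1 + k1 r^2 times it, then the intrinsics apply), "origin" and "orientation" of the camera in the world. Camera axes: x right, y down, z forward; pixel columns grow to the right and rows downward; lengths in m; the calibration is good to about 2 mm. A picture is of the moment at which its call begins. There is no depth.
- sign_off(): hands the job in, once; it reports no verdict.
The state is a dict: "clock": time; "joint_pos": joint angles; "qd": joint speeds; "joint_torque": joint torques, N m; "tool_pos": TCP position; "tool_rot": TCP orientation; "wrist_force": force on the tool from outside, world axes, zero at the start; "wrist_torque": the same for the moment, N m; "grip_width": opening from 0.0 (shut) to 1.0 (fully open).
Only numpy, scipy, OpenCV 4.12 (cv2) and the standard library are available. Lean on these libraries where they do the work, as an engineer would, in place of code of your own. Each camera call takes 0.05 s, during which the arm holds its last target.

## Working session

There is one attempt and no reset: what is moved stays moved. The work goes in short steps, Python scripts to look and compute and a shell command to move; the robot and the scene stay as the last step left them, time stands still between calls to the robot, and variables do not carry over. Pictures are saved under pics/ and viewed, and the job is handed in when it is done.

```bash
ls; mkdir -p pics
cat > h.py <<'E'
import numpy as np, cv2, pickle
from workcell import *
from scipy.spatial.transform import Rotation as R
def snap(n,f):
    c=read_camera(n); cv2.imwrite('pics/'+f+'.png',c['pixels'][:,:,::-1]); pickle.dump(c,open('pics/'+f+'.pkl','wb')); return c
def load(f): return pickle.load(open('pics/'+f+'.pkl','rb'))
def Rm(q): return R.from_quat([q[1],q[2],q[3],q[0]]).as_matrix()
def K(c):
    h,w=c['pixels'].shape[:2]; f=h/2/np.tan(np.radians(c['fov_y'])/2)
    return np.array([[f,0,c['cx']],[0,f,c['cy']],[0,0,1.]]),np.array([c['k1'],0,0,0.])
def ray(c,uv):
    k,d=K(c); p=cv2.undistortPointsIter(np.array(uv,float).reshape(-1,1,2),k,d,None,None,(3,100,1e-10)).reshape(-1,2)
    v=np.c_[p,np.ones(len(p))]@Rm(c['orientation']).T
    return np.array(c['origin']),v
def onz(c,uv,z):
    o,v=ray(c,uv); return o+v*((z-o[2])/v[:,2])[:,None]
def proj(c,P):
    k,d=K(c); q=(np.array(P,float).reshape(-1,3)-c['origin'])@Rm(c['orientation'])
    return cv2.projectPoints(q,np.zeros(3),np.zeros(3),k,d)[0].reshape(-1,2)
E
python3 - <<'E'
from h import *
for n in ['scene','top','wrist']:
    c=snap(n,n+'0'); print(n,c['fov_y'],c['cx'],c['cy'],c['k1'],c['origin'],c['orientation'])
print(state())
E
```

```text
pics
scene 51.94396022625925 318.19780711672985 205.41727519929685 -0.04899554804599703 [ 1.12988949 -0.41578192  0.83666729] [-0.34127591  0.81028252  0.4369307  -0.18990671]
top 45.31916288791081 318.3988563512464 193.6851269533882 -0.03737691240896058 [0.22217444 0.00383424 1.43281765] [ 0.06322156 -0.69675848  0.71055846 -0.07508218]
wrist 62.39178162354892 325.29904061752484 198.8908531776985 -0.052403691691355815 [0.12521706 0.61636068 0.37255149] [0.12807719 0.80210387 0.57624758 0.0903568 ]
{'clock': 0.15, 'joint_pos': array([ 1.13282878e+00,  2.17599875e-01,  1.61461921e+00, -2.22291326e-05,
        1.31130984e+00, -1.12217708e-01]), 'qd': array([-2.88223590e-03, -1.97406595e-03, -6.37326796e-03,  9.86060857e-04,
        7.06355449e-05, -5.58229474e-04]), 'joint_torque': array([ 2.23135416e-04, -3.97443724e+01, -3.04415560e+01, -2.09424538e-04,
        5.74664591e-03,  1.66164136e-05]), 'tool_pos': array([0.19974742, 0.59157854, 0.25222839]), 'tool_rot': array([ 4.82252018e-04,  8.12407723e-01,  5.83088976e-01, -8.39546079e-04]), 'wrist_force': array([ 0.09359762,  1.32894024, -1.02431703]), 'wrist_torque': array([-0.00952306,  0.02050704, -0.03425547]), 'grip_width': 1.0017162298887496}
```

View pics/scene0.png

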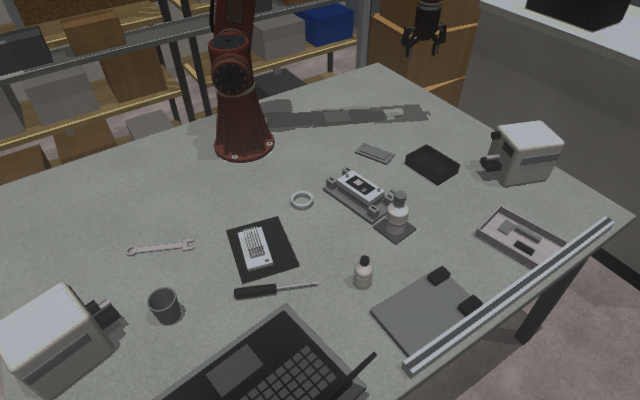

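View pics/top0.png

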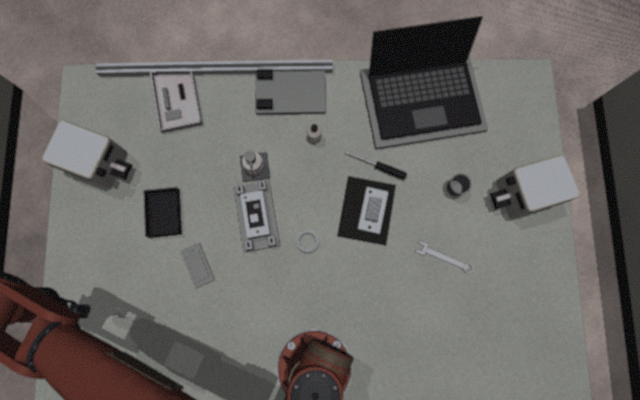

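View pics/wrist0.png

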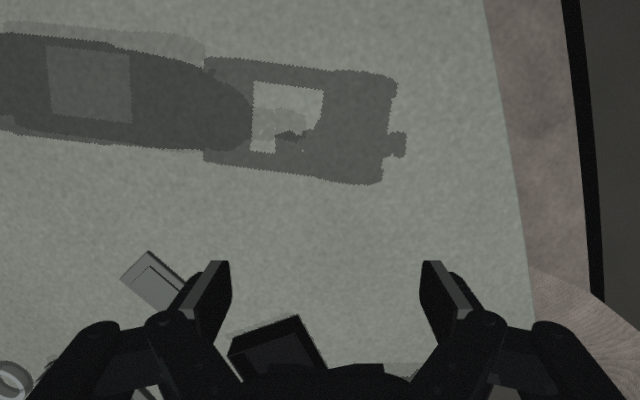

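Scene and top views show the jig at top px (257,215), bottle (252,162), lid on mat (373,210) and the robot at the bottom. I'll zoom in next.

Run:
```python
from h import *
a=load('top0')['pixels'][:,:,::-1]; b=load('scene0')['pixels'][:,:,::-1]
x=cv2.resize(a[140:260,225:325],None,fx=4.8,fy=4.8,interpolation=cv2.INTER_CUBIC)
cv2.imwrite('pics/t1.png',x)
cv2.imwrite('pics/t2.png',cv2.resize(a[165:255,325:415],None,fx=6,fy=6,interpolation=cv2.INTER_CUBIC))
cv2.imwrite('pics/s1.png',cv2.resize(b[150:300,220:430],None,fx=3.8,fy=3.8,interpolation=cv2.INTER_CUBIC))
c=load('top0')
print('jig',onz(c,[[257,215]],.052),'cap',onz(c,[[252,160]],.129),'lid',onz(c,[[373,210]],.05))
```

```text
jig [[0.43600595 0.15761626 0.052     ]] cap [[0.58061509 0.16371022 0.129     ]] lid [[ 0.44475382 -0.18133707  0.05      ]]
```

View pics/t1.png

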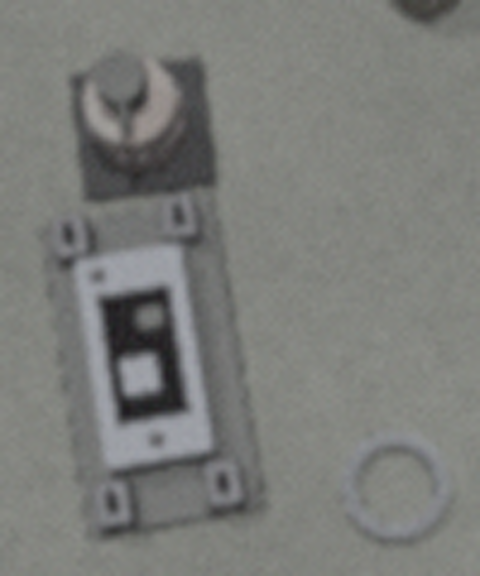

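View pics/t2.png

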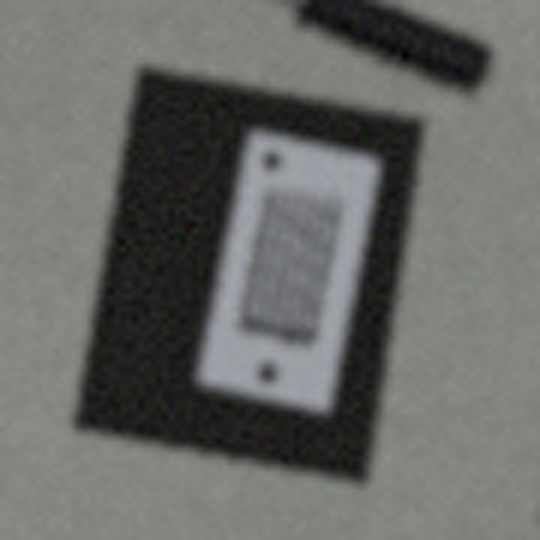

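View pics/s1.png

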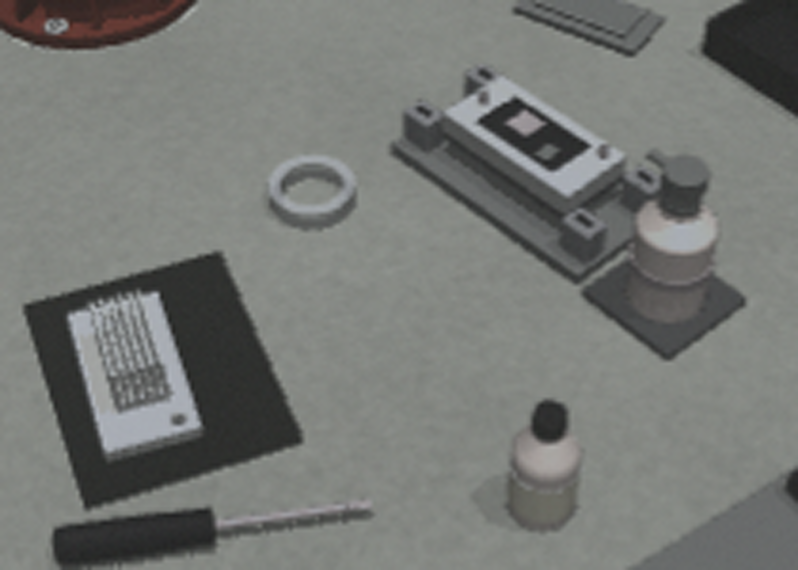

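Zoomed: cap top at ~(249.6,156.7) in top and ~(400.5,193) in scene; dowels and lid holes are visible. I'll measure now.

Run:
```python
from h import *
import workcell; print([x for x in dir(workcell) if x[0]!='_'])
c=load('top0'); im=c['pixels']
g=cv2.cvtColor(im,cv2.COLOR_RGB2GRAY)
for nm,(x0,y0,x1,y1),z,off in [('face',(238,188,275,240),.052,None),('lid',(352,182,395,238),.016,None)]:
    m=np.zeros_like(g); m[y0:y1,x0:x1]=(g[y0:y1,x0:x1]>135)
    m=cv2.morphologyEx(m,cv2.MORPH_CLOSE,np.ones((3,3)))
    cs=max(cv2.findContours(m,0,2)[0],key=cv2.contourArea)
    P=onz(c,cs.reshape(-1,2),z)[:,:2]
    r=cv2.minAreaRect((P*1000).astype(np.float32)); print(nm,r)
def px(p,x0,y0,s): return [(p[0]+.5)/s-.5+x0,(p[1]+.5)/s-.5+y0]
a=px((98,275),225,140,4.8); b=px((156,439),225,140,4.8)
A=onz(c,[a],.062)[0];B=onz(c,[b],.062)[0];print('dowels',A,B,np.linalg.norm(A-B))
hs=[px((272,160),325,165,6),px((267,373),325,165,6)]
H=onz(c,hs,.016);print('holes',H,np.linalg.norm(H[0]-H[1]), 'exp',np.hypot(106,20))
cc=px((118,80),225,140,4.8); print('cap top',onz(c,[cc],.129))
s=load('scene0')
print('cap scene',onz(s,[px((686,170),220,150,3.8)],.129))
print('dow scene',onz(s,[px((603,150),220,150,3.8),px((484,97),220,150,3.8)],.060))
q=state(); print(Rm(q['tool_rot']))
```

```text
['IKError', 'read_camera', 'sign_off', 'state', 'tcp_to_tips']
face ((441.4637756347656, 165.95852661132812), (128.7508087158203, 65.59547424316406), 8.994791984558105)
lid ((451.3794250488281, -185.51150512695312), (63.602867126464844, 127.43316650390625), 75.86180114746094)
dowels [0.48834831 0.19152893 0.062     ] [0.3878423  0.15605043 0.062     ] 0.10658415271402893
holes [[ 0.50780429 -0.17902023  0.016     ]
 [ 0.39990427 -0.17201461  0.016     ]] 0.10812721267707819 exp 107.8702924812944
cap top [[0.59161913 0.1716956  0.129     ]]
cap scene [[0.59467838 0.174477   0.129     ]]
dow scene [[0.49138647 0.19513639 0.06      ]
 [0.39222621 0.15750095 0.06      ]]
[[ 3.20013082e-01  9.47412785e-01 -8.01715765e-04]
 [ 9.47411165e-01 -3.20014026e-01 -1.76263066e-03]
 [-1.92649911e-03 -1.95489599e-04 -9.99998125e-01]]
```

Two views agree on the cap within ~3 mm (0.593, 0.173); dowel and hole spacings match the 107.9 mm expected within about 1 mm. I'm moving above the cap with the fingers shut, turning to face alignment.

```bash
python3 -m pendant '[[[1,-27.1,50.6,2,0,0,-0.48],[1,-27.1,50.6,2,0,0,-0.48],[1,-27.1,50.6,2,0,0,-0.48],[1,-27.1,50.6,2,0,0,-0.48],[1,-27.1,50.6,2,0,0,-0.48],[1,-27.1,50.6,2,0,0,-0.48],[1,-27.1,50.6,2,0,0,-0.48],[1,-27.1,50.6,2,0,0,-0.48],[1,-27.1,50.6,2,0,0,-0.48],[1,-27.1,50.6,2,0,0,-0.48],[1,-27.1,50.6,2,0,0,-0.48],[1,-27.1,50.6,2,0,0,-0.48]]]'
python3 - <<'E'
from h import *
c=snap('wrist','w1'); s=state(); print(s['clock'],s['tool_pos'],Rm(s['tool_rot'])[:,0],s['grip_width'],tcp_to_tips)
print(proj(c,[[.593,.173,.129],[.488,.192,.052],[.388,.156,.052]]))
E
```

```text
clock: 1.65
tool_pos: [0.5915, 0.1747, 0.233]
tool_rot: [-0.001, 0.65, 0.76, -0.0]
wrist_force: [-0.4, -0.6, -0.7]
grip_width: -0.0
1.7 [0.59144623 0.17494988 0.23314547] [-1.55517930e-01  9.87832906e-01  5.67925887e-04] 0.0025372170306894475 0.022
[[323.81984572 208.39967083]
 [364.96286273  67.32645901]
 [343.17660729 -72.39766183]]
```

View pics/w1.png

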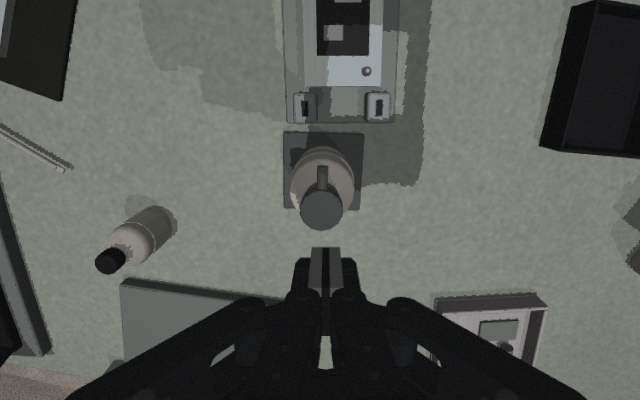

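Cap centre at (322,208), predicted (324,208), so the position is confirmed. Dowel_a is at (366,71). Pressing in stages.

```bash
python3 -m pendant '[[[1,-0.2,0.1,5.5,0,0,0],[1,-0.2,0.1,7.8,0,0,0],[1,-0.2,0.1,8.3,0,0,0],[1,-0.2,0.1,8.7,0,0,0],[1,-0.2,0.1,9.1,0,0,0],[1,-0.2,0.1,9.2,0,0,0],[1,-0.2,0.1,9.2,0,0,0]]]'
```

```text
clock: 2.58
tool_pos: [0.5945, 0.1726, 0.1434]
tool_rot: [0.0, 0.651, 0.759, 0.001]
wrist_force: [-3.6, 2.4, 6.3]
grip_width: -0.002
```

```bash
python3 -m pendant '[[[1,0,0,0.15,0,0,0],[1,0,0,0.3,0,0,0],[1,0,0,0.3,0,0,0]]]'
```

```text
clock: 2.95
tool_pos: [0.5946, 0.1727, 0.1429]
tool_rot: [0.0, 0.65, 0.76, 0.001]
wrist_force: [-8.5, 0.4, 16.2]
grip_width: 0.003
```

Run:
```python
from h import *
s=state(); print(s['tool_pos'],s['wrist_force']); c=snap('wrist','w2'); snap('scene','s2');
```

```text
[0.59464866 0.17266434 0.14292671] [-8.52666532  0.4178748  16.24411842]
```

View pics/w2.png

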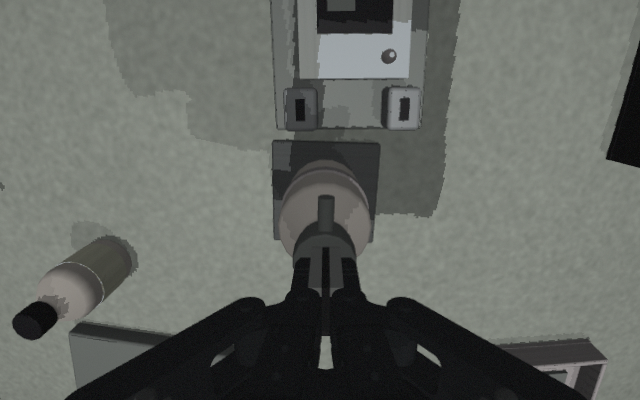

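At the stop: 16 N with almost no further travel, so the cap is fully down. I'll retract and look at the jig on the way to the lid.

```bash
python3 -m pendant '[[[1,0,0,-3,0,0,0],[1,0,0,-7,0,0,0],[-0.5,0,0,-11,0,0,0],[-0.5,1.4,-8.9,-12,0,0,0],[-0.5,1.4,-8.9,-12,0,0,0],[-0.5,1.4,-8.9,-12,0,0,0],[-0.5,1.4,-8.9,-12,0,0,0]]]'
python3 - <<'E'
from h import *
c=snap('wrist','w3'); s=state(); print(s['clock'],s['tool_pos'],s['wrist_force'])
print(proj(c,[[.593,.173,.129],[.488,.192,.052],[.388,.156,.052]]))
E
```

```text
clock: 3.92
tool_pos: [0.5052, 0.1718, 0.259]
tool_rot: [0.001, 0.651, 0.759, 0.001]
wrist_force: [0.2, 0.8, 0.4]
grip_width: 0.753
3.975 [0.50527377 0.17174531 0.25878328] [ 0.83064204 -0.52978816 -0.18642873]
[[312.41796015 289.38121741]
 [348.85179557 158.91630161]
 [329.10691962  46.65079864]]
```

View pics/w3.png

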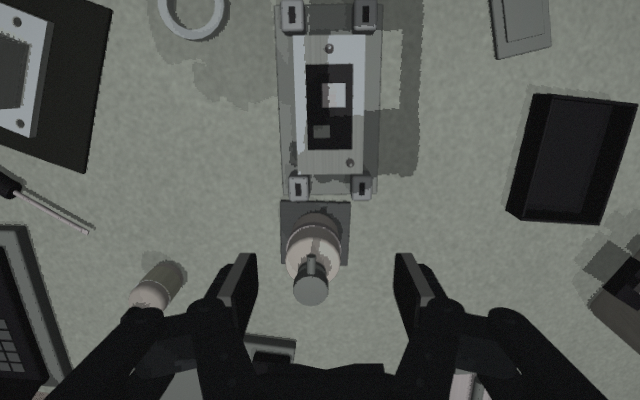

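Jig seen: dowel_a ≈(350,162), dowel_b ≈(330,48); the cap is back up at (312,290), matching its unpressed prediction. I'll zoom for precision.

Run:
```python
from h import *
im=load('w3')['pixels'][:,:,::-1]
a=cv2.resize(im[145:180,330:370],None,fx=10,fy=10,interpolation=cv2.INTER_CUBIC)
b=cv2.resize(im[30:65,310:350],None,fx=10,fy=10,interpolation=cv2.INTER_CUBIC)
d=cv2.resize(im[30:180,285:385],None,fx=4,fy=4,interpolation=cv2.INTER_CUBIC)[:, :]
o=np.zeros((700,800,3),np.uint8);o[:350,:400]=a;o[350:,:400]=b;o[:600,400:]=d;cv2.imwrite('pics/w3z.png',o[:700])
cv2.imwrite('pics/w3z.png',cv2.resize(o,(685,600)))
```

```text
(no output)
```

View pics/w3z.png

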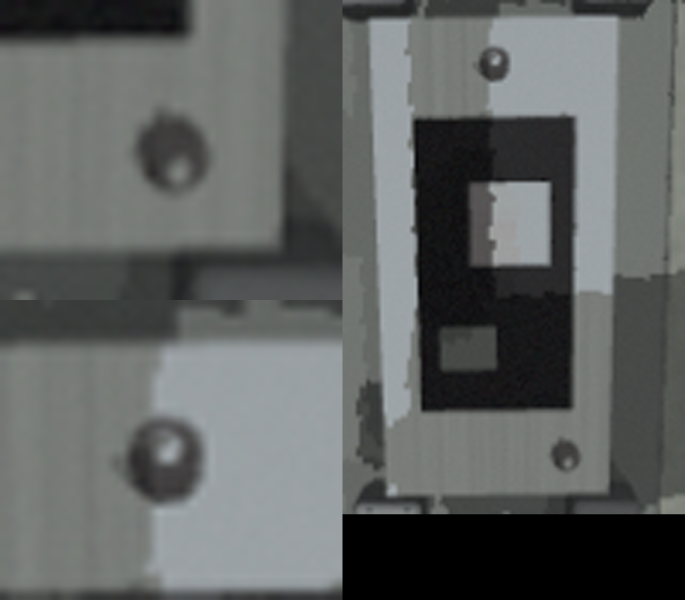

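Run:
```python
from h import *
c=load('w3')
def fr(A,B):
    v=A-B; y=np.degrees(np.arctan2(v[1],v[0]))-np.degrees(np.arctan2(20,106)); u=np.radians(y)
    M=np.array([[np.cos(u),-np.sin(u)],[np.sin(u),np.cos(u)]])
    ce=((A[:2]+B[:2])-M@np.array([0,20]))/2
    return np.round(ce*1000,2),round(y,2),round(np.linalg.norm(v)*1000,2)
P=onz(c,[[350.6,164.6],[329.05,46.3]],.065);print(P,fr(*P))
P=onz(c,[[349.6,162.4],[328.7,48.3]],.058);print(P,fr(*P))
# face corners from zoom: px=(x/.8563-400)/4+285
co=[((x/.8563-400+.5)/4-.5+285,(y/.8563+.5)/4-.5+30) for x,y in [(369,17),(618,15),(610,494),(386,494)]]
Q=onz(c,co,.052);print(co,Q.round(4),Q.mean(0)); 
for i in range(4): d=Q[(i+1)%4]-Q[i]; print(np.linalg.norm(d[:2]),np.degrees(np.arctan2(d[1],d[0])))
```

```text
[[0.49081322 0.19333298 0.065     ]
 [0.38927137 0.15601451 0.065     ]] (array([ 2089.55, -9688.34]), np.float64(9.49), np.float64(108.18))
[[0.49020585 0.19273372 0.058     ]
 [0.39013888 0.15590637 0.058     ]] (array([ 2094.1 , -9687.96]), np.float64(9.52), np.float64(106.63))
[(292.3559354198295, 34.58821382692982), (365.05242029662503, 34.00430631787925), (362.7167902604227, 173.8501547354899), (297.3191492467593, 173.8501547354899)] [[0.383  0.1214 0.052 ]
 [0.3723 0.1865 0.052 ]
 [0.501  0.2087 0.052 ]
 [0.5113 0.1429 0.052 ]] [0.44187484 0.16486776 0.052     ]
0.06594370136943932 99.31297324824027
0.13059525187421536 9.764969762095193
0.06661001360700082 -81.12367719016498
0.1300840734748572 -170.52588509060584
```

Face measured two ways (dowels, corners): centre ≈(0.4418, 0.1648), yaw ≈9.5°. Next is a wrist view of the lid.

```bash
python3 -m pendant '[[[-1,-36.5,-6.2,2,0,0,0.407],[-1,-36.5,-6.2,2,0,0,0.407],[-1,-36.5,-6.2,2,0,0,0.407],[-1,-36.5,-6.2,2,0,0,0.407],[-1,-36.5,-6.2,2,0,0,0.407],[-1,-36.5,-6.2,2,0,0,0.407],[-1,-36.5,-6.2,2,0,0,0.407],[-1,-36.5,-6.2,2,0,0,0.407],[-1,-36.5,-6.2,2,0,0,0.407]]]'
python3 - <<'E'
from h import *
c=snap('wrist','w4'); s=state(); print(s['clock'],s['tool_pos'],Rm(s['tool_rot'])[:,:2].T)
print(proj(c,[[.5078,-.179,.016],[.3999,-.172,.016],[.4514,-.1855,.054]]))
E
```

```text
clock: 5.1
tool_pos: [0.499, -0.1973, 0.2381]
tool_rot: [-0.0, 0.79, 0.613, 0.0]
wrist_force: [0.1, 0.3, -0.1]
grip_width: 0.999
5.15 [ 0.49900644 -0.19715365  0.23818731] [[ 2.48251297e-01  9.68695622e-01  2.92152411e-04]
 [ 9.68695663e-01 -2.48251259e-01 -1.58690506e-04]]
[[344.636076   172.99184131]
 [325.90570927  66.62954287]
 [325.61541634 125.871071  ]]
```

View pics/w4.png

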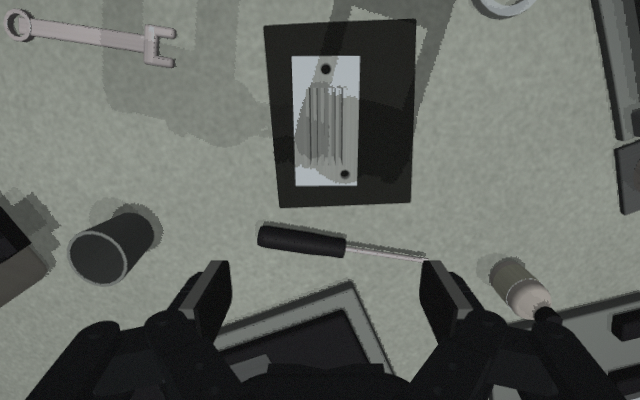

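Lid holes at about (345,174) and (326,69); predicted (344.6,173), (325.9,66.6). I'll refine from the hole blobs.

Run:
```python
from h import *
c=load('w4'); g=cv2.cvtColor(c['pixels'],cv2.COLOR_RGB2GRAY)
pts=[]
for x,y in [(345,174),(326,69)]:
    r=g[y-9:y+10,x-9:x+10].astype(float); w=np.clip(75-r,0,None); w[:2]=w[-2:]=0; w[:,:2]=w[:,-2:]=0
    Y,X=np.mgrid[y-9:y+10,x-9:x+10]; pts.append([(w*X).sum()/w.sum(),(w*Y).sum()/w.sum()])
    print(np.round(pts[-1],2),(w>0).sum())
def fr(A,B):
    v=A-B; y=np.degrees(np.arctan2(v[1],v[0])-np.arctan2(20,106)); u=np.radians(y)
    return (A[:2]+B[:2])/2-.010*np.array([-np.sin(u),np.cos(u)]),y,np.linalg.norm(v)
P=onz(c,pts,.015); print(P,fr(*P))
c3=load('w3');P=onz(c3,[[349.6,162.4],[328.7,48.3]],.058);print('face',fr(*P));P=onz(c3,[[350.6,164.6],[329.05,46.3]],.065);print(fr(*P))
m=((g>120)*255).astype(np.uint8);m[:50]=0;m[200:]=0;m[:,:288]=0;m[:,365:]=0
m=cv2.morphologyEx(m,cv2.MORPH_CLOSE,np.ones((15,15)));k=max(cv2.findContours(m,0,2)[0],key=cv2.contourArea)
Q=onz(c,k.reshape(-1,2),.016)[:,:2]*1000;print(cv2.minAreaRect(Q.astype(np.float32)))
cv2.imwrite('pics/w4z.png',cv2.resize(c['pixels'][50:195,280:370,::-1],None,fx=4,fy=4,interpolation=cv2.INTER_CUBIC))
```

```text
[344.29 173.37] 50
[325.36  68.86] 77
[[ 0.50835654 -0.17945779  0.015     ]
 [ 0.40169334 -0.17301111  0.015     ]] (array([ 0.4525814 , -0.18593131]), np.float64(-14.143638639284791), np.float64(0.10685784682892938))
face (array([0.4418263 , 0.16445777]), np.float64(9.520063845779177), np.float64(0.1066285629781213))
(array([0.44169181, 0.16481073]), np.float64(9.494381757792231), np.float64(0.10818232705605936))
((452.953125, -186.01727294921875), (65.90828704833984, 129.29718017578125), 75.63671875)
```

View pics/w4z.png

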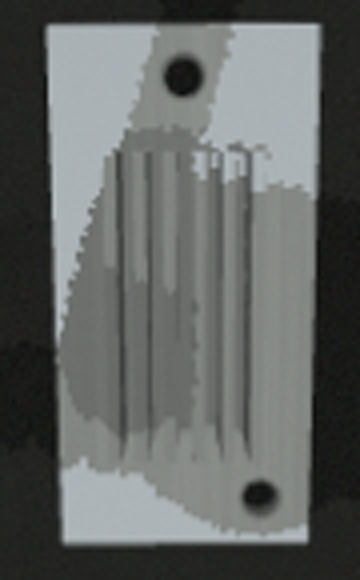

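Lid centre (0.4527, -0.1859), yaw ≈ -14.2°, with consistent sizes. Descending to grip.

```bash
python3 -m pendant '[[[-1,-0.1,-4.8,5,0,0,0],[-1,-0.1,-4.8,10,0,0,0],[-1,-0.1,-4.8,15,0,0,0],[-1,-0.1,-4.8,18,0,0,0],[-1,-0.1,-4.8,19.4,0,0,0],[-1,-0.1,-4.8,19.4,0,0,0],[-1,-0.1,-4.8,19.4,0,0,0]]]'
python3 -c "
from h import *
snap('wrist','w5')"
```

```text
clock: 6.02
tool_pos: [0.4535, -0.1879, 0.0459]
tool_rot: [0.002, 0.79, 0.613, 0.001]
wrist_force: [0.1, -0.1, -0.3]
grip_width: 1.002
```

View pics/w5.png

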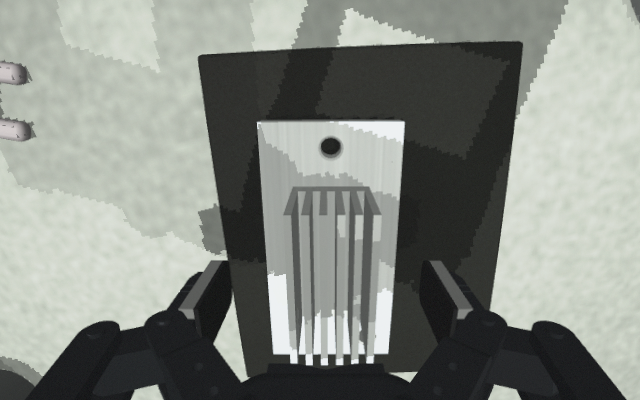

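The fin block (285–381 px) is between the pads (230/423), nearly centred. Closing.

```bash
python3 -m pendant '[[[-1,0.1,0,0.1,0,0,0],[0,0.1,0,0.1,0,0,0],[1,0.1,0,0.1,0,0,0],[1,0.1,0,0.1,0,0,0],[1,0.1,0,0.1,0,0,0],[1,0.1,0,0.1,0,0,0],[1,0.1,0,0.1,0,0,0]]]'
```

```text
clock: 6.95
tool_pos: [0.4526, -0.1866, 0.0436]
tool_rot: [0.0, 0.791, 0.612, 0.0]
wrist_force: [-0.3, 0.1, 2.7]
grip_width: 0.413
```

```bash
python3 -m pendant '[[[1,0,0,-2,0,0,0],[1,0,0,-6,0,0,0],[1,0,0,-10,0,0,0],[1,0,0,-14,0,0,0],[1,0,0,-17,0,0,0],[1,0,0,-17,0,0,0],[1,0,0,-17,0,0,0],[1,0,0,-17,0,0,0]]]'
python3 -c "
from h import *
snap('wrist','w6');snap('scene','s6');s=state();print(s['tool_pos'],s['wrist_force'])"
```

```text
clock: 7.95
tool_pos: [0.4506, -0.1856, 0.2106]
tool_rot: [-0.002, 0.791, 0.612, -0.001]
wrist_force: [0.2, 0.2, -3.0]
grip_width: 0.411
[ 0.45115401 -0.18581765  0.21130664] [-0.36629897 -0.34880577 -3.27650829]
```

View pics/w6.png

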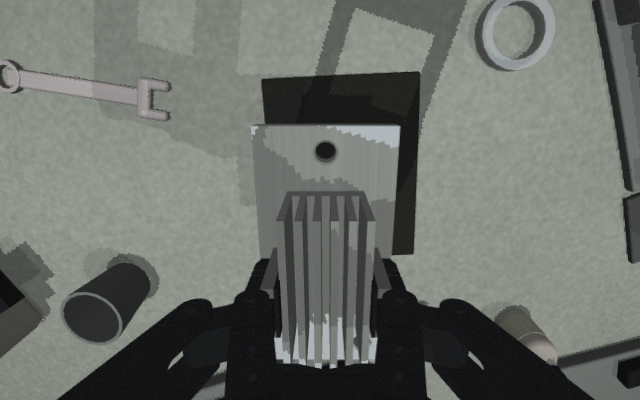

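The lid is held (35 mm opening, −3 N weight); hole_b at (326,150), far plate edge at row ~126. I'll compute the lid pose in the tool frame.

Run:
```python
from h import *
c=load('w6'); g=cv2.cvtColor(c['pixels'],cv2.COLOR_RGB2GRAY)
x,y=326,150
r=g[y-14:y+15,x-14:x+15].astype(float); w=np.clip(60-r,0,None); Y,X=np.mgrid[y-14:y+15,x-14:x+15]
h=[(w*X).sum()/w.sum(),(w*Y).sum()/w.sum()]; print(h)
T=np.array([0.45115401,-0.18581765,0.21130664])
# camera pose rel: yaw
s=state(); M=Rm(s['tool_rot']); print(M[:,:2].T)
cv2.imwrite('pics/w6z.png',cv2.resize(c['pixels'][110:200,240:410,::-1],None,fx=4.5,fy=4.5,interpolation=cv2.INTER_CUBIC))
for zt in (.0281,):
    P=onz(c,[h],T[2]-zt)[0]; L=M.T@(P-T); print('hole_b tool',L*1000)
    E=onz(c,[[251.5,126],[400,126]],T[2]-zt-.0); 
    L=((E-T)@M)*1000; print('far corners tool',L,np.linalg.norm(L[1]-L[0]))
```

```text
[np.float64(325.0831280788177), np.float64(150.08423645320198)]
[[ 0.25017121  0.96820111  0.00098672]
 [ 0.96819631 -0.25016634 -0.00356538]]
hole_b tool [ -0.62720514 -54.05456529  28.29229973]
far corners tool [[-33.17414667 -64.80742835  28.29852305]
 [ 32.51528005 -64.84210806  28.36346428]] 65.689467972872
```

View pics/w6z.png

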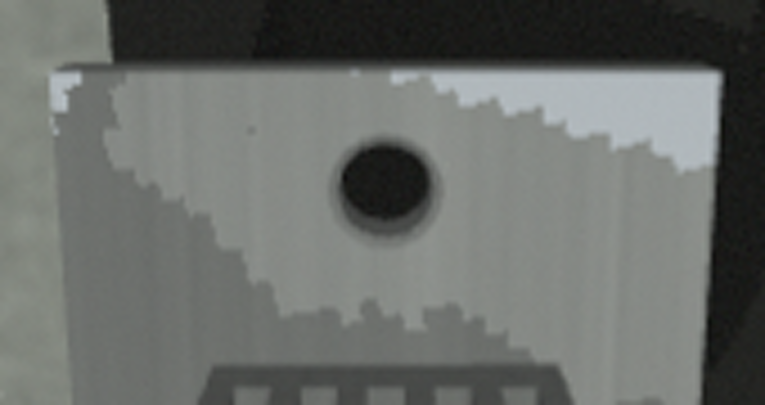

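```bash
python3 -m pendant '[[[1,8,-2.3,0,0,0,-0.1],[1,14,-4,0,0,0,-0.2],[1,20,-5.7,0,0,0,-0.3],[1,26,-7.4,1,0,0,-0.419],[1,31,-8.9,3,0,0,-0.419],[1,33.8,-9.6,5,0,0,-0.419],[1,33.8,-9.6,7,0,0,-0.419],[1,33.8,-9.6,7.5,0,0,-0.419],[1,33.8,-9.6,7.5,0,0,-0.419],[1,33.8,-9.6,7.5,0,0,-0.419],[1,33.8,-9.6,7.5,0,0,-0.419]]]'
python3 - <<'E'
from h import *
c=snap('wrist','w7'); snap('scene','s7'); s=state(); M=Rm(s['tool_rot']); print(s['clock'],s['tool_pos'],M[:,:2].T,np.degrees(np.arctan2(M[1,0],M[0,0])),s['wrist_force'])
b=load('s7')['pixels'][:,:,::-1]; cv2.imwrite('pics/s7z.png',cv2.resize(b[130:260,300:450],None,fx=5,fy=4.5,interpolation=cv2.INTER_CUBIC))
E
```

```text
clock: 9.43
tool_pos: [0.4447, 0.1646, 0.1393]
tool_rot: [0.001, 0.646, 0.763, 0.001]
wrist_force: [0.6, 0.5, -2.7]
grip_width: 0.413
9.525 [0.44440021 0.16465384 0.13904373] [[-1.64683211e-01  9.86346506e-01  1.01166678e-04]
 [ 9.86345444e-01  1.64682882e-01  1.48760672e-03]] 99.47883212602932 [ 0.18313105  0.12488309 -1.87869732]
```

View pics/w7.png

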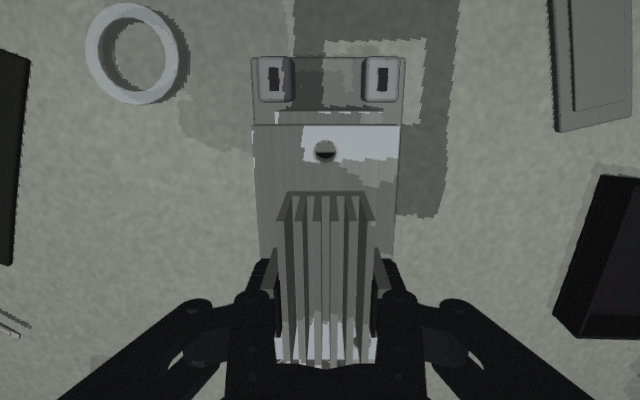

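View pics/s7z.png

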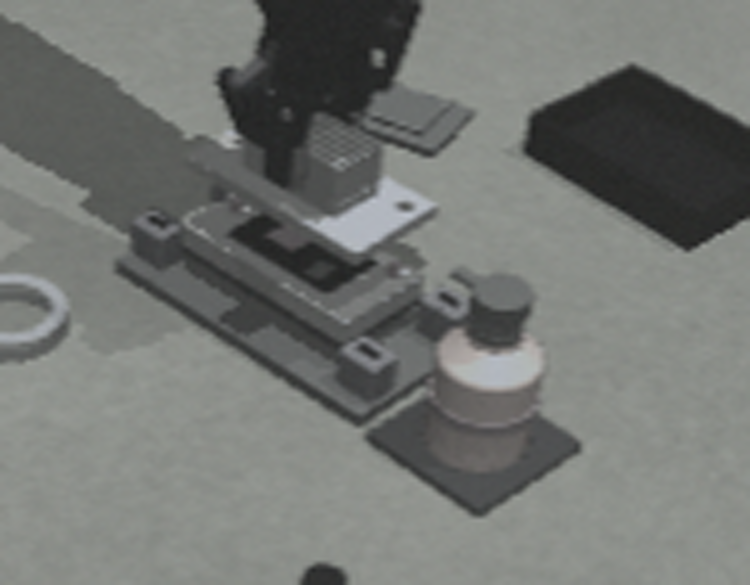

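Lid held level above the housing half, aligned in yaw (99.48° vs 99.5°). Correcting ~2 mm and descending to just above the dowel tips.

```bash
python3 -m pendant '[[[1,0.1,-0.2,1.5,0,0,0],[1,0.1,-0.2,3,0,0,0],[1,0.1,-0.2,3.2,0,0,0],[1,0.1,-0.2,3.2,0,0,0],[1,0.1,-0.2,3.2,0,0,0],[1,0.1,-0.2,3.2,0,0,0]]]'
python3 - <<'E'
from h import *
c=snap('wrist','w8'); t=[]
for i in range(1):
    s=state(); M=Rm(s['tool_rot']); print(s['clock'],s['tool_pos'],M[:,2],np.degrees(np.arctan2(M[1,0],M[0,0])),s['wrist_force'])
cv2.imwrite('pics/w8z.png',cv2.resize(c['pixels'][40:200,230:420,::-1],None,fx=3.7,fy=3.7,interpolation=cv2.INTER_CUBIC))
E
```

```text
clock: 10.28
tool_pos: [0.4422, 0.1656, 0.1068]
tool_rot: [0.0, 0.646, 0.763, 0.0]
wrist_force: [-0.6, -0.4, -2.9]
grip_width: 0.413
10.325 [0.44208114 0.16562579 0.10678404] [ 1.01839132e-03  2.05445462e-04 -9.99999460e-01] 99.5262319726296 [ 0.64245486 -0.57485997 -2.33058549]
```

View pics/w8z.png

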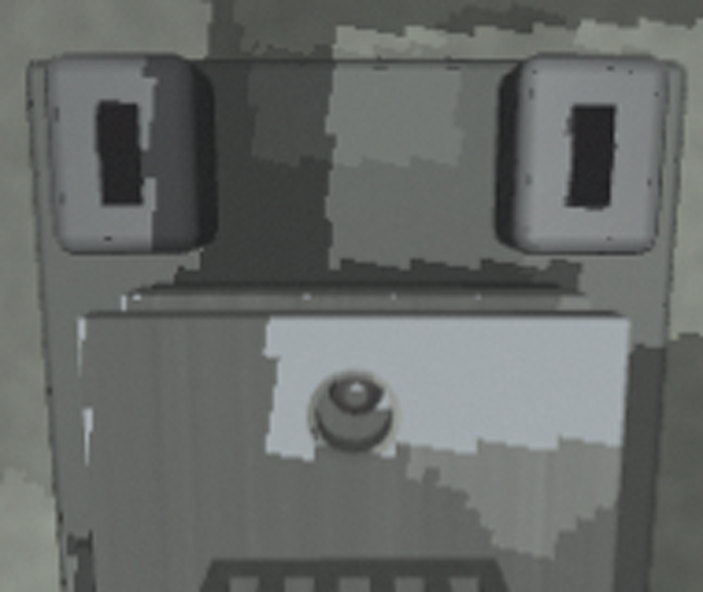

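Dowel_b's tip is visible through hole_b at px ≈(325.2,145.2). Checking the offset numerically.

Run:
```python
from h import *
c=load('w8'); s=state(); M=Rm(s['tool_rot']); T=np.array(s['tool_pos'])
D=onz(c,[[325.2,145.2]],.065)[0]; print('dowel tip',D,'tool',(M.T@(D-T))*1000)
H=onz(c,[[325.3,150.6]],T[2]-.0281)[0]; print('hole',H,'tool',(M.T@(H-T))*1000)
u=np.radians(9.51);R2=np.array([[np.cos(u),-np.sin(u)],[np.sin(u),np.cos(u)]])
print('dowel_b exp',np.array([.4418,.1648])+R2@[-.053,0])
```

```text
dowel tip [0.38924848 0.15573396 0.065     ] tool [ -1.01308501 -53.78454539  41.72817902]
hole [0.38954718 0.15583854 0.07868404] tool [ -0.95891386 -53.4584456   28.04447396]
dowel_b exp [0.38952839 0.15604335]
```

Offset between hole and dowel is under 0.4 mm. Lowering.

```bash
python3 -m pendant '[[[1,0,0,0.4,0,0,0],[1,0,0,0.8,0,0,0],[1,0,0,1.2,0,0,0],[1,0,0,1.5,0,0,0],[1,0,0,1.7,0,0,0],[1,0,0,1.7,0,0,0],[1,0,0,1.7,0,0,0]]]'
python3 - <<'E'
from h import *
c=snap('wrist','w9');b=snap('scene','s9')['pixels'][:,:,::-1]; s=state(); M=Rm(s['tool_rot']); print(s['tool_pos'],M[:,2],s['wrist_force'],s['grip_width'])
o=np.zeros((600,800,3),np.uint8)
o[:,:400]=cv2.resize(c['pixels'][80:230,240:340+40,::-1],(400,600),interpolation=cv2.INTER_CUBIC)
o[:,400:]=cv2.resize(b[150:240,315:415],(400,360),interpolation=cv2.INTER_CUBIC).repeat(1,0)[0:360].copy().__class__ and cv2.resize(b[130:250,325:405],(400,600),interpolation=cv2.INTER_CUBIC)
cv2.imwrite('pics/x9.png',o)
E
```

```text
clock: 11.2
tool_pos: [0.4416, 0.1655, 0.0896]
tool_rot: [-0.0, 0.646, 0.763, -0.0]
wrist_force: [-1.6, -0.5, 0.5]
grip_width: 0.41
[0.44158495 0.16552953 0.08952398] [-1.46942589e-04 -7.25411585e-05 -9.99999987e-01] [-2.46372376 -0.50205918  0.55074242] 0.4085283776420753
```

View pics/x9.png

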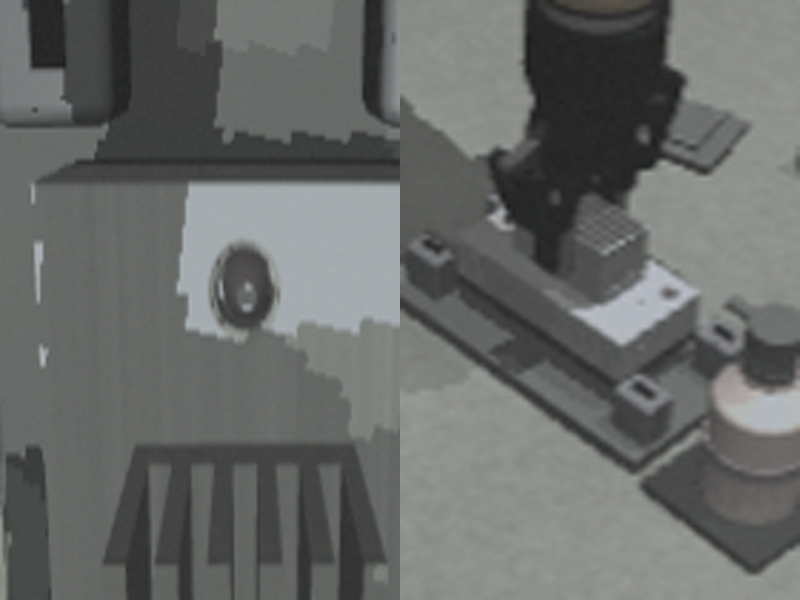

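Both dowels are in their holes and the lid looks flush on the housing half. Now pressing.

```bash
python3 -m pendant '[[[1,0,0,0.3,0,0,0],[1,0,0,0.6,0,0,0],[1,0,0,0.8,0,0,0],[1,0,0,0.9,0,0,0],[1,0,0,0.9,0,0,0],[1,0,0,0.9,0,0,0]]]'
```

```text
clock: 12.05
tool_pos: [0.4419, 0.1656, 0.0812]
tool_rot: [-0.0, 0.646, 0.763, -0.0]
wrist_force: [-4.7, -1.2, 8.9]
grip_width: 0.414
```

Run:
```python
from h import *
c=snap('wrist','w10');b=snap('scene','s10')['pixels'][:,:,::-1]; s=state(); M=Rm(s['tool_rot']); print(s['tool_pos'],M[:,2],s['wrist_force'],s['wrist_torque'],s['grip_width'])
o=np.zeros((600,800,3),np.uint8)
o[:,:400]=cv2.resize(c['pixels'][80:230,240:380-40+40,::-1],(400,600),interpolation=cv2.INTER_CUBIC)
o[:,400:]=cv2.resize(b[130:250,325:405],(400,600),interpolation=cv2.INTER_CUBIC)
cv2.imwrite('pics/x10.png',o)
p=load('w9')['pixels'].astype(int)
for y0,x in ((180,325),): print(cv2.phaseCorrelate(np.float32(load('w9')['pixels'][190:330,275:375,1]),np.float32(c['pixels'][190:330,275:375,1])))
a=load('s9'); q=load('s10')
# lid corner shift in scene view, and prediction for 8 mm sink
pr=proj(a,[[.505,.165,.062],[.505,.165,.054]]);print(pr[1]-pr[0],pr[0])
x,y=pr[0].astype(int)
print(cv2.phaseCorrelate(np.float32(a['pixels'][170:210,345:392,1]),np.float32(q['pixels'][170:210,345:392,1])))
```

```text
[0.44192003 0.16561661 0.08127813] [-1.72494025e-04 -5.46715172e-05 -9.99999984e-01] [-5.94861756 -1.44711803  8.47163368] [-0.13986931  0.78073437  0.04191422] 0.4083891131255838
((-0.018002989589781748, -0.023845029212182567), 0.9069939348432753)
[-0.23747787  2.10535576] [373.04581116 195.28030457]
((0.11634430543209007, 1.060427424003592), 0.7841676513353983)
```

View pics/x10.png

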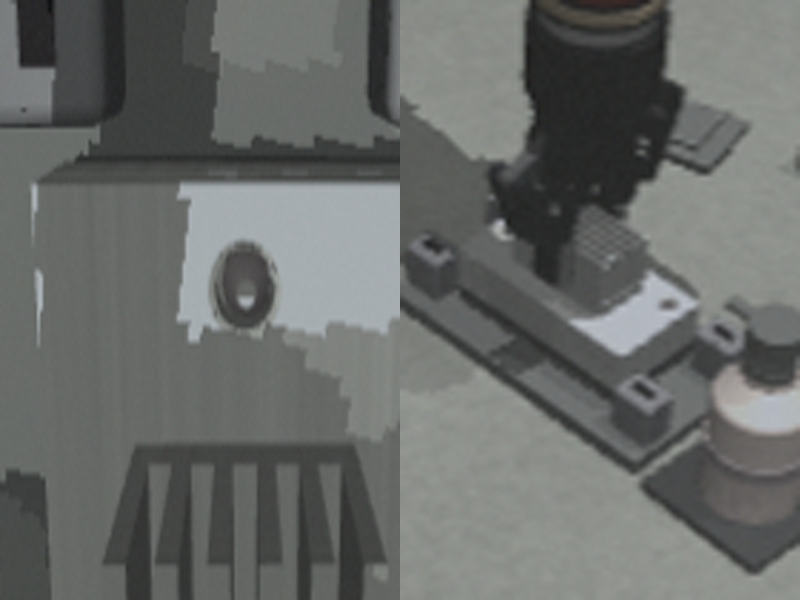

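The lid has not moved in the grip (0.02 px) and went down 8.3 mm with the tool. I'll relieve the side load and press a little further for margin.

```bash
python3 -m pendant '[[[1,0,-0.03,0.1,0,0,0],[1,-0,-0.06,0.2,0,0,0],[1,0,-0.06,0.2,0,0,0],[1,0,-0.06,0.2,0,0,0]]]'
python3 - <<'E'
from h import *
c=snap('wrist','w11');b=snap('scene','s11')['pixels'][:,:,::-1]; snap('top','t11'); s=state(); M=Rm(s['tool_rot']); print(s['clock'],s['tool_pos'],M[:,2],s['wrist_force'],s['grip_width'])
print(cv2.phaseCorrelate(np.float32(load('w9')['pixels'][190:330,275:375,1]),np.float32(c['pixels'][190:330,275:375,1])))
cv2.imwrite('pics/x11.png',cv2.resize(b[140:240,320:420],(600,600),interpolation=cv2.INTER_CUBIC))
E
```

```text
clock: 12.65
tool_pos: [0.4419, 0.1656, 0.0797]
tool_rot: [0.0, 0.646, 0.763, 0.0]
wrist_force: [-4.7, -1.5, 10.7]
grip_width: 0.413
12.8 [0.44189084 0.16561811 0.0797494 ] [ 9.37404742e-04  1.28418404e-04 -9.99999552e-01] [-4.64467081 -1.25355989 11.4391386 ] 0.41400012218424076
((-0.007514642835559471, -0.03090661409780182), 0.9069726456536187)
```

View pics/x11.png

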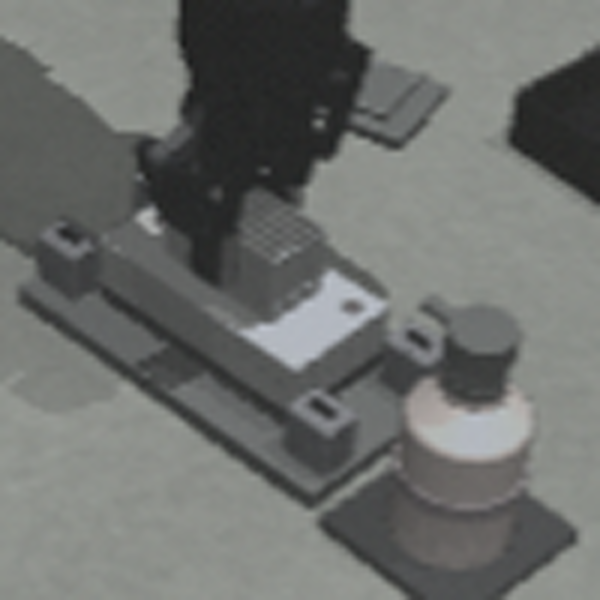

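View pics/t11.png

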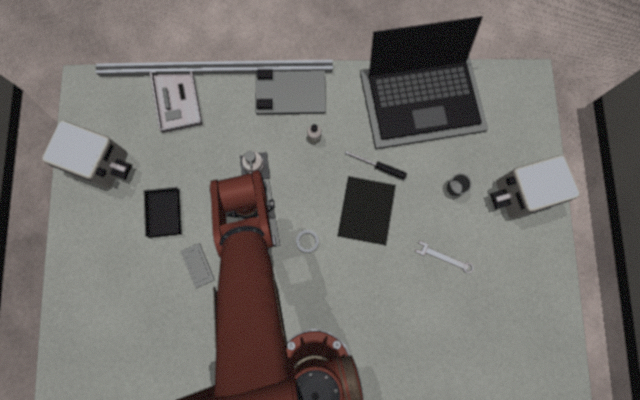

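The lid sits flush and the nest is down nearly to its stop (~9.8 mm). The cap is up and the bystanders are where they were. Handing in.

```bash
python3 -c "
from workcell import *
print(sign_off()); s=state(); print(s['clock'],s['tool_pos'],s['wrist_force'])"
```

```text
the job is handed in; nothing more can be done
None
the job is handed in; nothing more can be done
```

The job is done and handed in, about 13 s into the 51 s allowed, with the arm still holding the pair pressed down.

- **Spray cap:** I pressed it to its stop. The force rose to 16 N with almost no further movement, and later pictures showed the cap back up.
- **Lid:** I gripped it by the fin block and lowered it over both dowels. The offset at dowel_b just before lowering was under 0.4 mm, and the lid looks flush in the scene picture.
- **Press:** The tool went down 9.8 mm from where the lid seated, against the nest's 10 mm travel, with roughly 14 N of push. The lid did not slip in the grip (image shift 0.03 px).
- **Bystanders:** All of them look unmoved in the last top view.

Two things to note:

- **Side load:** About 5 N remained at the dowels. A 0.6 mm correction did not clearly reduce it.
- **Flushness and sink:** I judged these from the pictures, tool height and force, since the nest joint cannot be read directly. A rough image-shift check in the scene view showed about half the movement expected for 8 mm of sink. I put that down to fixed background in the patch and relied on the tool height instead.

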